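Hold down and set the glue-up timer

TASK

Set the glue-up timer that stands loose on the plywood board: its dial is stiffer than the grip of its slick feet, so press the timer down through the dial while you turn it, until the dial's white pointer stands at the red marker. Only then push the green start button all the way down and let go. The timer must stay where it stands, flat and facing the same way, without ever being pressed harder than about 25 N, and leave the red marker and the things around alone.

Things in the scene. Friction and masses are not known exactly. Their poses are not given: they have to be found in the camera images.
- timer: loose grey box 98 (x) x 150 (y) x 44 mm, 0.36 kg, on 4 slick feet (friction 0.25) 72 mm apart in x, 116 in y. Origin: centre of the feet's underside; z up; -x is its front (long side with dark slots). On top: dial at y=+26 mm, button at y=-52 mm. Spins along if the dial is turned unpressed; holds still with 15 to 22 N pressed down on the dial; over 25 N is too much
- dial (a joint): angle of the dial, rad, 0 to 2.4 (stops at both ends). At 0 the pointer points to the timer's front (-x); it grows clockwise seen from above. It takes a steady 0.22 N m and stays where it is left. Its spindle also has 0 to 3 mm of stiff end play, different each time: pressing takes it up at about 5 N before the dial bottoms hard
- dial_axis (a point): point on the dial's axis, centre of the top of its grip bar, 84 (end play taken up) to 87 mm above the timer's underside. The black dial: a round skirt 60 mm across, its top 51 to 54 mm up, and on it an upright grip bar 50 mm long, 18 mm wide, rising 33 mm above the skirt. The frame turns with the dial: bar along x, pointer end -x, z up
- pointer (a point): tip of the dial's white pointer, 36 mm from the dial's axis, 47 to 50 mm above the timer's underside. A white line runs from it up the end of the grip bar and along the top to the middle
- marker_ring (a joint): angle of the steel ring round the dial that carries the red marker, rad, measured as the dial's angle is: the pointer stands at the marker when the two angles are equal. It lies between 1.1 and 1.7, is very stiff and must not be turned
- marker (a point): inner tip of the red marker, 36 mm from the dial's axis, 47 mm above the timer's underside
- start_button (a joint): travel of the start button, m: 0 out, 0.005 fully down. It springs back: about 1.4 N starts it and 5 N holds it down
- button_top (a point): centre of the top of the green start button, 24 mm across, 55 mm above the timer's underside when out; 78 mm from the dial's axis
- timer_front (a point): middle of the timer's front face (the slotted long side), 25 mm above its underside
- rest_board: plywood board 150 (x) x 190 (y) x 12 mm screwed to the bench, under the timer. Origin: centre of its underside
- glue_pot: dark open pot 88 mm wide, 76 mm high, a bystander; origin at the centre of its underside
- iron_clamp: small dark G-clamp lying flat, 180 x 137 x 16 mm, a bystander; origin under its middle
- glue_brush: glue brush 188 mm long lying flat, a bystander; origin under its middle
- palm_handle: red-brown turned wooden handle standing upright, 51 mm wide, 85 mm high, a bystander; origin at the centre of its underside
- pencil: red pencil 177 mm long lying flat, a bystander; origin under its middle
There are look-alikes about, which are no part of the job. Of the things that look like the timer, the larger one is meant.

How it is judged:
By the outcome, as a careful person would: the job done as asked, in the order asked, and still so for the second after the job is handed in, with the robot touching nothing.
It also fails if it takes over 51 s, if anything falls off the work surface, if the arm or the gripper's body presses on something with over 40 N, if the wrist force passes 120 N, or if a joint passes its speed limit or range.

ROBOT

A 6-joint arm with a two-finger parallel gripper is mounted at the origin on the work surface; the furniture and walls round the work are solid. World frame = base frame: x ahead of the robot, y to its left, z up, the work surface at z = 0. Lengths are in mm, angles in degrees, forces in N, time in s.
With the tool pointing down it reaches from about 275 to 750 mm from the base axis. Payload 10.2 kg.
Tool frame: the origin (TCP) lies at the very end of the fingers, on their centre line; the grasp point (between the pads) lies ctrl.hold_point_z behind it (ctrl.hold_point_z is the distance from the TCP to the grasp point, in mm); z points along the fingers, y is the direction in which the jaws open and shut (so a half turn about z gives the same grasp; the last joint's range is limited). The gripper opens to 85 mm and grips with 20 to 120 N. Pads are 22 mm wide; open, the fingers measure 114 mm over their backs; the gripper's body (76 mm by 85 mm) begins 54 mm behind the grasp point. The pads swing forward as they close: fully open they stand 13 mm farther back than shut.
Start: joints at [55.382, 17.928, 85.812, -0, 76.261, -12.8], TCP at [195.136, 487.394, 231.294] pointing down, gripper open.
Joint ranges: [-168.41, 168.41], [-55.51, 124.54], [10.69, 146.95], [-70.63, 250.63], [1, 178], [-165.06, 165.06]. Speed limits (degrees/s): [136.94, 136.94, 172.46, 180, 180, 180].

INTERFACE

Orientations are given as a 3x3 rotation matrix whose columns are the frame's x, y, z axes.
In Python, from plant import ctrl, imaging gives the robot as it stands.
- The arm moves only by the tool step_arm, never from a script. Its argument "commands" is a list that holds one entry, the list of rows, each a list of 4 numbers: the shift along the world's x, y, z in m, then the turn about the world's z in degrees. In form: [[[dx, dy, dz, spin], ...]]. A call has exactly 8 rows; each row is the pose to reach, as a shift and turn from the pose commanded when the call began; what a row does not reach only later rows make up. A row lasts 1/12 s, in which the tool goes at most 41.7 mm and 7.16 degrees, less where a joint would pass 70% of its speed; a pose out of reach is approached as far as the arm can. A call with a gripper value outside its range is refused whole. "hand" is the opening in per cent of the stroke, from 0 (shut) to 100 (fully open), set as the call begins (left out, the last holds). The fingers move at their own pace and stop on an object; "newtons" is the grip in N (left out, the last holds). Time passes only in rows, so rows that repeat a pose let the fingers close, or fill a call up. It gives the time, the measured TCP pose, the force and the opening at its end, in the units of the state.
- ctrl.sense(): the state, without advancing time (a new reading comes with each control period).
- imaging.get_image(name): name is "scene" or "top"; returns (picture, depth): 384x512x3 uint8, red, green, blue; 384x512 float32, mm along the optical axis (not along the pixel's ray), 0 where there is no reading.
- imaging.calibration(name): a dict with "fx", "fy", "cx", "cy" (pixels), "R" (3x3) and "t" (3): a world point X has camera coordinates R X + t. Camera axes: x right, y down, z forward; pixel columns grow to the right and rows downward; lengths in mm; the calibration is good to about 2 mm. A picture is of the moment at which its call begins. calibration takes no time and is no camera call.
- ctrl.job_done(): hands the job in, once; it reports no verdict.
The state is a dict: "clock": time; "joint_positions": joint angles; "qd": joint speeds; "effort": joint torques, N m; "tcp_pos": TCP position; "tool_rot": TCP orientation; "wrist_force": force on the tool from outside, world axes, zero at the start; "moment": the same for the moment, N m; "opening": opening from 0.0 (shut) to 1.0 (fully open).
Only numpy, scipy, OpenCV 4.12 (cv2) and the standard library are available. Lean on these libraries where they do the work, as an engineer would, in place of code of your own. Each camera call takes 0.05 s, during which the arm holds its last target.

## Working session

There is one attempt and no reset: what is moved stays moved. The work goes in short steps, Python scripts to look and compute and a tool call to move; the robot and the scene stay as the last step left them, time stands still between calls to the robot, and variables do not carry over. Pictures are saved under pics/ and viewed, and the job is handed in when it is done.

Besides the shell and the picture viewer there is one more tool, called after "Call:" as name([rows], argument=value, ...), one row to a line, values as JSON. step_arm: Moves the arm, as the interface text tells. Its arguments: {"type":"object","properties":{"commands":{"type":"array","items":{"type":"array","items":{"type":"array","items":{"type":"number"}}}},"hand":{"type":"number"},"newtons":{"type":"number"}},"required":["commands"]}

```bash
mkdir -p pics; ls; cat > h.py <<'E'
import numpy as np,cv2
from plant import ctrl,imaging
def ray(c,u,v):
    R=np.array(c["R"]);t=np.array(c["t"])
    o=-R.T@t; d=R.T@np.array([(u-c["cx"])/c["fx"],(v-c["cy"])/c["fy"],1.0]); return o,d
def onz(c,u,v,z):
    o,d=ray(c,u,v); return o+d*(z-o[2])/d[2]
def proj(c,X):
    p=np.array(c["R"])@np.array(X)+np.array(c["t"]); return c["fx"]*p[0]/p[2]+c["cx"],c["fy"]*p[1]/p[2]+c["cy"]
E
python3 - <<'E'
from h import *
print(ctrl.sense(),ctrl.hold_point_z)
for n in ("scene","top"):
    im,d=imaging.get_image(n); np.savez(f"{n}0.npz",im=im,d=d)
    cv2.imwrite(f"pics/{n}0.png",im[:,:,::-1]); print(imaging.calibration(n))
E
```

```text
pics
{'clock': 0.0, 'joint_positions': array([ 5.53816054e+01,  1.79589629e+01,  8.58565301e+01, -3.86384581e-05,
        7.62591653e+01, -1.27998147e+01]), 'qd': array([-0.05982935, -0.03948574,  0.09494566,  0.05730198,  0.05485128,
        0.17365891]), 'effort': array([-5.14746043e-04, -4.12266505e+01, -2.59735876e+01, -2.23517363e-04,
        4.18326512e-03,  1.58725078e-05]), 'tcp_pos': array([194.98181951, 487.16250206, 230.72280625]), 'tool_rot': array([[-9.28365304e-01,  3.71668287e-01, -7.39725157e-04],
       [ 3.71668911e-01,  9.28364729e-01, -1.07270956e-03],
       [ 2.88042622e-04, -1.27079918e-03, -9.99999151e-01]]), 'wrist_force': array([-0.16307432, -0.47281668,  0.66479032]), 'moment': array([ 0.00150528, -0.01551318,  0.05222426]), 'opening': 1.0009347856510074} 18.700000000000003
{'fx': 376.5976817707077, 'fy': 376.5976817707077, 'cx': 255.10070066026998, 'cy': 193.49182826969596, 'R': array([[ 0.83467476, -0.55068537,  0.0079797 ],
       [-0.24755007, -0.38807612, -0.88775891],
       [ 0.49197258,  0.73901458, -0.46023954]]), 't': array([-506.88591722,  148.12321751,  873.18928199])}
{'fx': 473.64448630125696, 'fy': 473.64448630125696, 'cx': 258.70002306242657, 'cy': 192.58818290238716, 'R': array([[ 0.02381529, -0.99961749,  0.01406088],
       [-0.99766463, -0.0246647 , -0.06369416],
       [ 0.0640166 , -0.01251115, -0.99787041]]), 't': array([-162.52346923,  519.15053103, 1221.16921   ])}
```

View pics/scene0.png

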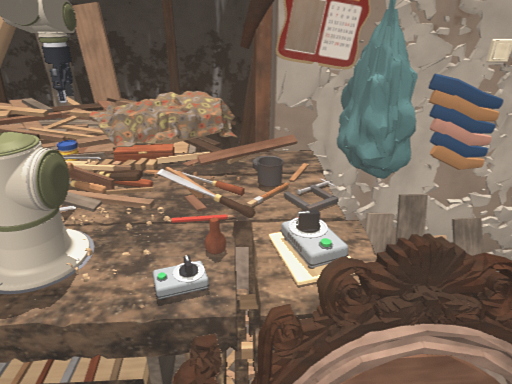

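View pics/top0.png

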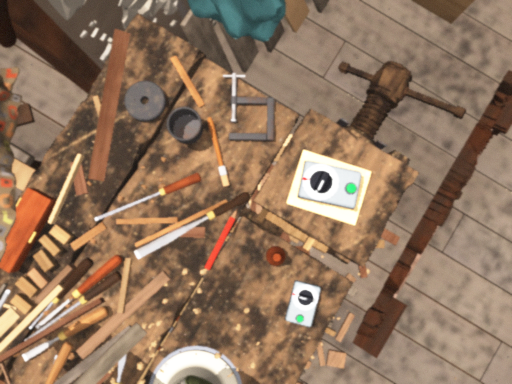

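Two timer-like boxes: one at top (331,184), on the plywood board and the larger; one at top (303,304), smaller, bare bench. The first fits; enlarging it.

```bash
python3 - <<'E'
from h import *
im=np.load("top0.npz")["im"][:,:,::-1]; c=im[140:235,275:385]
cv2.imwrite("pics/c0.png",cv2.resize(c,None,fx=6.2,fy=6.2,interpolation=cv2.INTER_CUBIC))
im=np.load("scene0.npz")["im"][:,:,::-1]; c=im[195:290,260:365]
cv2.imwrite("pics/c1.png",cv2.resize(c,None,fx=6,fy=6,interpolation=cv2.INTER_CUBIC))
E
```

```text
(no output)
```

View pics/c0.png

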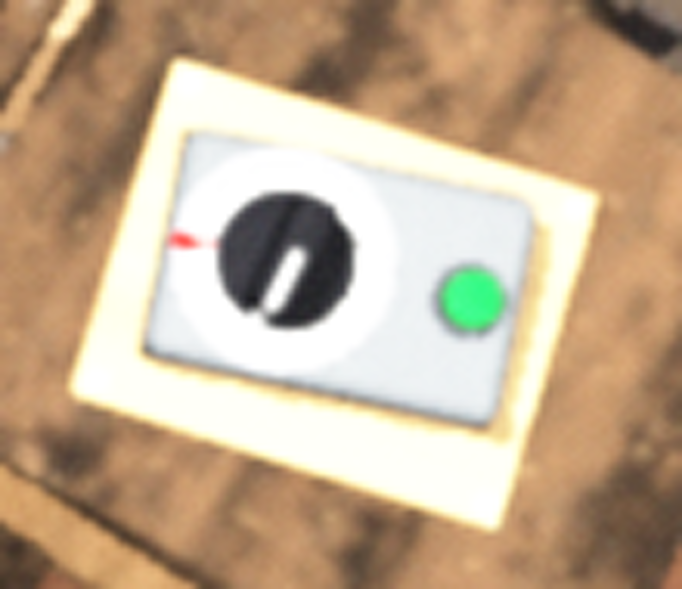

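View pics/c1.png

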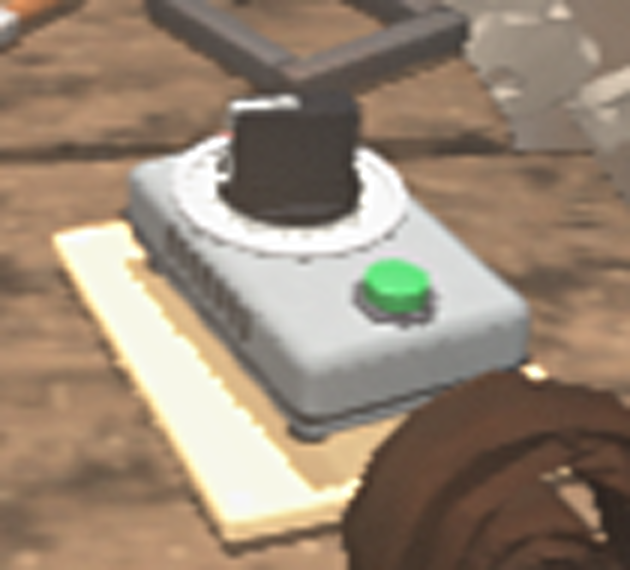

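```bash
cat > meas.py <<'E'
from h import *
import sys
def meas(im,c,z0=12,sub=4):
    x0,y0,x1,y1=270,135,390,240
    cr=cv2.resize(im[y0:y1,x0:x1],None,fx=sub,fy=sub,interpolation=cv2.INTER_CUBIC)
    hsv=cv2.cvtColor(cr,cv2.COLOR_RGB2HSV); H,S,V=cv2.split(hsv)
    px=lambda p:((p[0]+.5)/sub-.5+x0,(p[1]+.5)/sub-.5+y0)
    out={}
    def big(m):
        cs,_=cv2.findContours(m.astype(np.uint8),cv2.RETR_EXTERNAL,cv2.CHAIN_APPROX_NONE); return max(cs,key=cv2.contourArea)
    g=big((H>50)&(H<80)&(S>100)); (bc,r)=cv2.minEnclosingCircle(g)
    m=cv2.moments(g); b=px((m['m10']/m['m00'],m['m01']/m['m00'])); out['button']=onz(c,*b,z0+55)
    rd=((H<8)|(H>172))&(S>70)&(V>150); k=big(rd); pts=k[:,0,:].astype(float)
    out['red']=[onz(c,*px(p),z0+47) for p in (pts[pts[:,0].argmin()],pts[pts[:,0].argmax()],pts.mean(0))]
    bl=(V<90); out['_bl']=bl
    k=big(bl); hull=cv2.convexHull(k); (cc,rr)=cv2.minEnclosingCircle(hull)
    out['blackc_px']=px(cc); out['skirt']=onz(c,*px(cc),z0+52); out['skirt_r']=rr/sub
    # white within black hull
    hm=np.zeros(V.shape,np.uint8); cv2.drawContours(hm,[hull],-1,1,-1)
    hm=cv2.erode(hm,np.ones((5,5)))
    k=big((hm>0)&(V>130)); rect=cv2.minAreaRect(k); out['line']=[px(p) for p in cv2.boxPoints(rect)]
    bp=cv2.boxPoints(rect); e=sorted([(np.linalg.norm(bp[i]-bp[(i+1)%4]),i) for i in range(4)])
    ends=[(bp[i]+bp[(i+1)%4])/2 for _,i in e[:2]]
    out['lineends']=[(px(p),onz(c,*px(p),z0+86)) for p in ends]
    return out
if __name__=="__main__":
    np.set_printoptions(precision=1,suppress=True)
    f=np.load(sys.argv[1]); c=imaging.calibration("top")
    o=meas(f['im'],c)
    for k,v in o.items():
        if k[0]!='_': print(k,v)
E
python3 meas.py top0.npz; python3 - <<'E'
from h import *
np.set_printoptions(precision=1,suppress=True)
f=np.load("top0.npz"); c=imaging.calibration("top"); d=f['d']
def P(u,v):
    o,r=ray(c,u,v); return o+r*d[v,u]
for u,v in [(321,181),(318,186),(350,188),(340,185),(296,205),(325,178),(340,200)]: print(u,v,P(u,v))
# points cloud of top face z 52-60
vv,uu=np.mgrid[140:235,275:385]; pts=np.array([P(u,v) for u,v in zip(uu.ravel(),vv.ravel())])
def rect(lo,hi):
    s=pts[(pts[:,2]>lo)&(pts[:,2]<hi)]; r=cv2.minAreaRect(s[:,:2].astype(np.float32)); print(lo,hi,len(s),s.mean(0),r)
rect(45,85);rect(92,104);rect(7,17); rect(40,110)
E
```

```text
button [ 537.4 -380.8   67. ]
red [array([ 560.4, -257.3,   59. ]), array([ 558.1, -269.4,   59. ]), array([ 559.2, -263.1,   59. ])]
blackc_px (320.9831085205078, 181.52944564819336)
skirt [ 551.8 -305.9   64. ]
skirt_r 10.51713752746582
line [(np.float32(315.7554), np.float32(189.31259)), (np.float32(321.4077), np.float32(178.47902)), (np.float32(324.85086), np.float32(180.27545)), (np.float32(319.19855), np.float32(191.10902))]
lineends [((np.float32(323.12927), np.float32(179.37723)), array([ 554.2, -306.2,   98. ])), ((np.float32(317.477), np.float32(190.21082)), array([ 527.2, -292.8,   98. ]))]
321 181 [ 550.4 -301.7   93.8]
318 186 [ 537.  -293.   104.4]
350 188 [ 536.5 -377.6   73.5]
340 185 [ 545.  -355.9   54.6]
296 205 [ 492.9 -248.2   17.2]
325 178 [ 557.9 -311.1   96.1]
340 200 [ 506.8 -356.4   54.9]
45 85 2067 [ 545.9 -329.7   58.3] ((547.360107421875, -329.7908935546875), (150.64620971679688, 98.4419937133789), 79.63510131835938)
92 104 143 [ 552.4 -303.9   98. ] ((552.210205078125, -303.6893615722656), (17.305124282836914, 48.85410690307617), 64.47576904296875)
7 17 1700 [ 532.8 -331.2   12.4] ((542.5126953125, -327.0526428222656), (224.6439208984375, 226.53392028808594), 84.25621032714844)
40 110 2238 [ 546.1 -327.6   60.9] ((547.360107421875, -329.7908935546875), (150.64620971679688, 98.4419937133789), 79.63510131835938)
```

```bash
python3 - <<'E'
from h import *
np.set_printoptions(precision=2,suppress=True)
f=np.load("scene0.npz"); c=imaging.calibration("scene"); im=f['im']; d=f['d']
hsv=cv2.cvtColor(im,cv2.COLOR_RGB2HSV);H,S,V=cv2.split(hsv)
m=(H>50)&(H<80)&(S>100); n,l,st,ce=cv2.connectedComponentsWithStats(m.astype(np.uint8)); print(st[1:],ce[1:])
yaw=np.deg2rad(-10.4);R=np.array([[np.cos(yaw),-np.sin(yaw)],[np.sin(yaw),np.cos(yaw)]])
w=lambda x,y,z:np.r_[np.array([547.4,-329.8])+R@[x,y],z+12]
print("button pred",proj(c,w(0,-52,54)))
print("axis pred",proj(c,w(0,26,86)))
out=im[:,:,::-1].copy(); s=6; x0,y0=260,195
big=cv2.resize(out[195:290,260:365],None,fx=s,fy=s,interpolation=cv2.INTER_CUBIC)
bd=np.deg2rad(154.3)
ctr=w(0,26,86); a=np.array([np.cos(bd),np.sin(bd),0]);b=np.array([-a[1],a[0],0])
P=[ctr+25*i*a+9*j*b for i,j in((1,1),(1,-1),(-1,-1),(-1,1))]+[ctr,w(0,-52,55)]+[w(i*49,j*75,44) for i in(1,-1) for j in (1,-1)]
for p in P:
    u,v=proj(c,p); cv2.circle(big,(int((u-x0+.5)*s),int((v-y0+.5)*s)),3,(0,0,255),-1)
cv2.imwrite("pics/c2.png",big)
E
```

```text
[[321 238  10   9  69]
 [158 273   8   7  41]] [[325.59 242.2 ]
 [161.46 275.59]]
button pred (np.float64(324.6263566094747), np.float64(240.99276519068417))
axis pred (np.float64(307.7236064547905), np.float64(211.7929923270788))
```

View pics/c2.png

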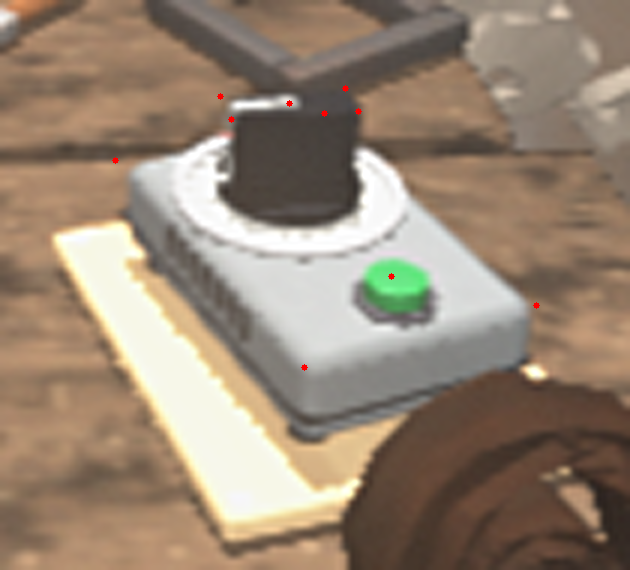

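Call:
step_arm([
  [[0.017, -0.037, 0, 0], [0.034, -0.074, 0, 0], [0.051, -0.111, 0, 0], [0.068, -0.148, 0, 0], [0.085, -0.185, 0, 0], [0.102, -0.222, 0, -2], [0.119, -0.259, 0, -4], [0.136, -0.296, 0, -4]],
], hand=32, newtons=20)

```text
clock: 0.77
tcp_pos: [331.2, 189.6, 231.3]
tool_rot: [[-0.9, 0.437, 0.0], [0.437, 0.9, 0.0], [-0.0, 0.0, -1.0]]
wrist_force: [1.2, 1.0, 0.3]
opening: 0.318
```

Call:
step_arm([
  [[0.017, -0.037, 0, 0], [0.034, -0.074, 0, 0], [0.051, -0.111, 0, 0], [0.068, -0.148, 0, 0], [0.085, -0.185, 0, 0], [0.102, -0.222, 0, 0], [0.119, -0.259, 0, 0], [0.136, -0.296, 0, 0]],
])

```text
clock: 1.43
tcp_pos: [467.4, -106.7, 231.1]
tool_rot: [[-0.9, 0.436, -0.0], [0.436, 0.9, 0.0], [0.0, 0.0, -1.0]]
wrist_force: [0.6, -0.4, 0.7]
opening: 0.325
```

Scene picture: the timer projection from the top view (dots) lands about 1 px from the button (325,241) and bar top (308,212), so the views agree to about 2 mm. Going over the dial.

Call:
step_arm([
  [[0.014, -0.033, 0, 0], [0.028, -0.066, 0, 0], [0.042, -0.1, 0, 0], [0.057, -0.133, -0.02, 0], [0.071, -0.166, -0.05, 0], [0.085, -0.199, -0.08, 0], [0.085, -0.199, -0.106, 0], [0.085, -0.199, -0.106, 0]],
])

```text
clock: 2.1
tcp_pos: [549.8, -303.6, 118.0]
tool_rot: [[-0.899, 0.437, -0.009], [0.437, 0.899, 0.007], [0.011, 0.003, -1.0]]
wrist_force: [-0.2, -0.1, -0.8]
opening: 0.324
```

```bash
cat > look.py <<'E'
from h import *
import sys
np.set_printoptions(precision=2,suppress=True)
tag=sys.argv[1]
for n,(x0,y0,x1,y1) in (("scene",(255,150,375,280)),("top",(270,135,390,235))):
    im,d=imaging.get_image(n); np.savez(f"{n}{tag}.npz",im=im,d=d); c=imaging.calibration(n)
    s=5 if n=="scene" else 6
    big=cv2.resize(im[y0:y1,x0:x1,::-1],None,fx=s,fy=s,interpolation=cv2.INTER_CUBIC)[:590]
    if n=="scene":
        st=ctrl.sense(); u,v=proj(c,st['tcp_pos']); print('tcp px',u,v)
        cv2.circle(big,(int((u-x0+.5)*s),int((v-y0+.5)*s)),3,(0,0,255),-1)
    cv2.imwrite(f"pics/{n}{tag}.png",big)
s=ctrl.sense(); print(s['clock'],s['tcp_pos'],s['wrist_force'],s['moment'],s['opening'],s['joint_positions'])
E
python3 look.py 1
```

```text
tcp px 307.6545341079624 202.7023461800473
2.2 [ 551.75 -303.01  125.07] [-0.61 -0.14  0.41] [ 0.02  0.04 -0.  ] 0.321084903250581 [ -39.42   36.32   73.99    0.01   69.83 -103.61]
```

View pics/scene1.png

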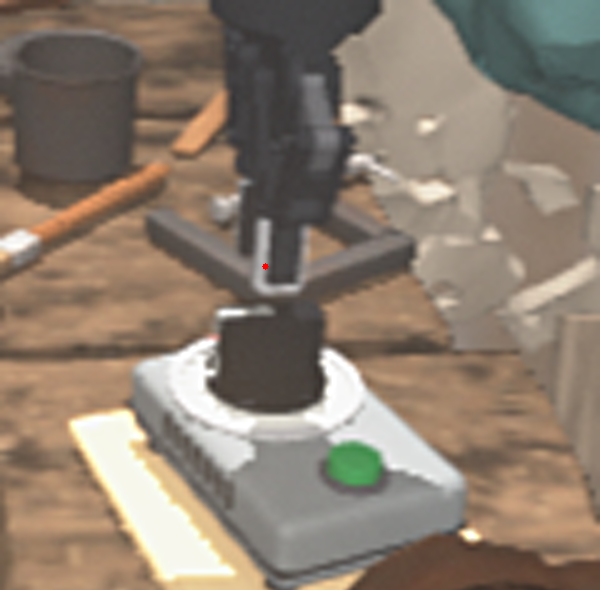

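View pics/top1.png

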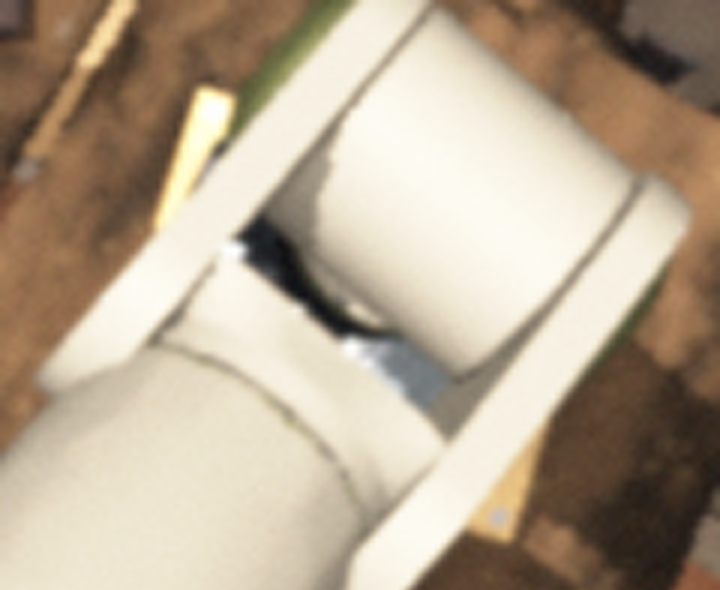

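```bash
python3 - <<'E'
from h import *
c=imaging.calibration("scene"); s=ctrl.sense(); R=s['tool_rot'];p=s['tcp_pos']
for y in (-13.6,-21,-28):
  for z in (0,-1,-20): print(y,z,[np.round(proj(c,p+R@np.array([x,y,z])),2) for x in (-11,0,11)])
im=np.load("scene1.npz")['im']
cv2.imwrite("pics/f1.png",cv2.resize(im[180:240,285:345,::-1],None,fx=10,fy=10,interpolation=cv2.INTER_NEAREST))
E
```

```text
-13.6 0 [array([314.38, 203.98]), array([309.65, 204.25]), array([304.91, 204.52])]
-13.6 -1 [array([314.42, 203.6 ]), array([309.69, 203.86]), array([304.94, 204.13])]
-13.6 -20 [array([315.12, 196.17]), array([310.34, 196.43]), array([305.55, 196.69])]
-21 0 [array([315.28, 205.57]), array([310.51, 205.85]), array([305.73, 206.12])]
-21 -1 [array([315.31, 205.18]), array([310.54, 205.46]), array([305.76, 205.73])]
-21 -20 [array([316.03, 197.72]), array([311.21, 197.98]), array([306.38, 198.24])]
-28 0 [array([316.13, 207.1 ]), array([311.33, 207.37]), array([306.52, 207.65])]
-28 -1 [array([316.17, 206.71]), array([311.37, 206.98]), array([306.55, 207.26])]
-28 -20 [array([316.9, 199.2]), array([312.05, 199.47]), array([307.18, 199.74])]
```

View pics/f1.png

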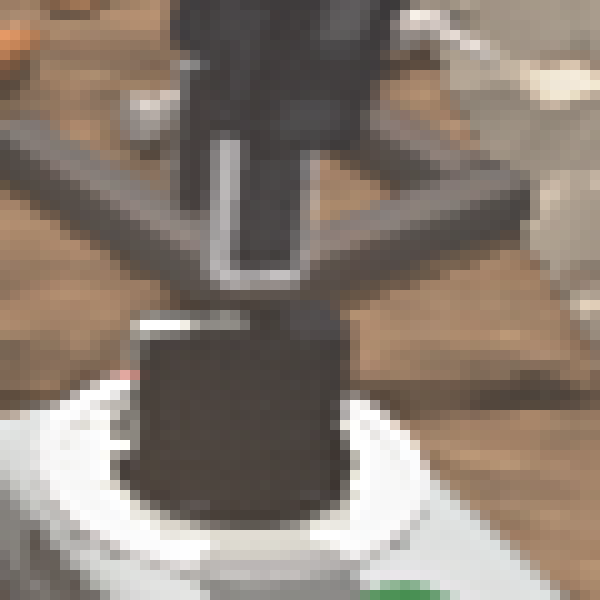

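```bash
python3 - <<'E'
from h import *
im,d=imaging.get_image("scene"); np.savez("scene2.npz",im=im,d=d)
c=imaging.calibration("scene"); s=ctrl.sense(); R=s['tool_rot'];p=s['tcp_pos']; print(p,s['wrist_force'],R)
for y in (-13.6,-17):
  for z in (0,-1): print(y,z,[np.round(proj(c,p+R@np.array([x,y,z])),2) for x in (-11,0,11)])
cv2.imwrite("pics/f2.png",cv2.resize(im[180:240,285:345,::-1],None,fx=10,fy=10,interpolation=cv2.INTER_NEAREST))
E
```

```text
[ 552.43644248 -303.08160694  126.93799262] [-0.65006065  0.18262926  0.15058837] [[-9.00432798e-01  4.34994042e-01  9.80074321e-04]
 [ 4.34993581e-01  9.00433316e-01 -6.53971855e-04]
 [-1.16696543e-03 -1.62531669e-04 -9.99999306e-01]]
-13.6 0 [array([314.71, 203.17]), array([309.97, 203.46]), array([305.23, 203.74])]
-13.6 -1 [array([314.74, 202.79]), array([310.01, 203.07]), array([305.26, 203.35])]
-17 0 [array([315.12, 203.9 ]), array([310.37, 204.18]), array([305.6 , 204.47])]
-17 -1 [array([315.15, 203.51]), array([310.4 , 203.79]), array([305.63, 204.08])]
```

View pics/f2.png

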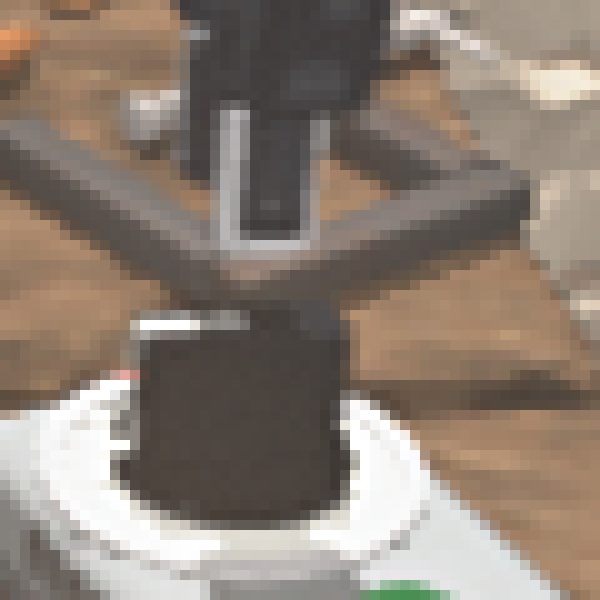

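Call:
step_arm([
  [[-0.0005, -0.0003, -0.005, 0], [-0.0005, -0.0003, -0.013, 0], [-0.0005, -0.0003, -0.023, 0], [-0.0005, -0.0003, -0.032, 0], [-0.0005, -0.0003, -0.04, 0], [-0.0005, -0.0003, -0.045, 0], [-0.0005, -0.0003, -0.049, 0], [-0.0005, -0.0003, -0.05, 0]],
])

```text
clock: 2.92
tcp_pos: [551.4, -303.7, 74.4]
tool_rot: [[-0.9, 0.436, -0.001], [0.436, 0.9, 0.001], [0.001, 0.0, -1.0]]
wrist_force: [-1.4, -0.1, -0.7]
opening: 0.318
```

```bash
python3 look.py 3
```

```text
tcp px 306.71595750215715 220.34474564058496
3.0167 [ 551.66 -303.93   75.22] [ 0.6  -0.36  0.07] [-0.02  0.01  0.06] 0.3205327764961032 [ -39.49   39.47   76.57   -0.     63.96 -103.67]
```

View pics/scene3.png

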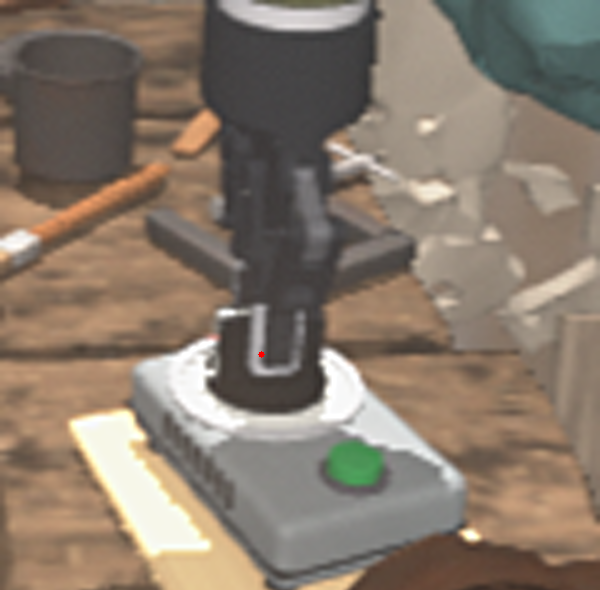

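Call:
step_arm([
  [[-0.0004, 0.0002, -0.001, 0], [-0.0004, 0.0002, -0.0025, 0], [-0.0004, 0.0002, -0.004, 0], [-0.0004, 0.0002, -0.0055, 0], [-0.0004, 0.0002, -0.0065, 0], [-0.0004, 0.0002, -0.007, 0], [-0.0004, 0.0002, -0.0075, 0], [-0.0004, 0.0002, -0.008, 0]],
])

```text
clock: 3.68
tcp_pos: [551.3, -303.7, 67.3]
tool_rot: [[-0.9, 0.435, 0.0], [0.435, 0.9, -0.0], [-0.0, -0.0, -1.0]]
wrist_force: [0.2, 0.3, 0.6]
opening: 0.319
```

Call:
step_arm([
  [[0, 0, -0.0003, 0], [0, 0, -0.0006, 0], [0, 0, -0.0009, 0], [0, 0, -0.0012, 0], [0, 0, -0.0015, 0], [0, 0, -0.0015, 0], [0, 0, -0.0015, 0], [0, 0, -0.0015, 0]],
])

```text
clock: 4.35
tcp_pos: [551.2, -303.7, 65.8]
tool_rot: [[-0.9, 0.436, -0.0], [0.436, 0.9, 0.0], [0.0, 0.0, -1.0]]
wrist_force: [0.4, -0.2, -0.6]
opening: 0.321
```

Call:
step_arm([
  [[0, 0, -0.0003, 0], [0, 0, -0.0006, 0], [0, 0, -0.0009, 0], [0, 0, -0.0012, 0], [0, 0, -0.0012, 0], [0, 0, -0.0012, 0], [0, 0, -0.0012, 0], [0, 0, -0.0012, 0]],
])

```text
clock: 5.02
tcp_pos: [551.3, -303.8, 64.8]
tool_rot: [[-0.9, 0.436, 0.0], [0.436, 0.9, -0.0], [-0.0, -0.0, -1.0]]
wrist_force: [-1.7, 1.2, 3.8]
opening: 0.32
```

Call:
step_arm([
  [[0, 0, -0.0003, 0], [0, 0, -0.0006, 0], [0, 0, -0.0009, 0], [0, 0, -0.0009, 0], [0, 0, -0.0009, 0], [0, 0, -0.0009, 0], [0, 0, -0.0009, 0], [0, 0, -0.0009, 0]],
])

```text
clock: 5.68
tcp_pos: [551.2, -303.7, 63.6]
tool_rot: [[-0.9, 0.435, 0.0], [0.435, 0.9, -0.0], [-0.0, -0.0, -1.0]]
wrist_force: [-1.0, -0.5, 1.9]
opening: 0.322
```

Call:
step_arm([
  [[0, 0, -0.0002, 0], [0, 0, -0.0004, 0], [0, 0, -0.0006, 0], [0, 0, -0.0006, 0], [0, 0, -0.0006, 0], [0, 0, -0.0006, 0], [0, 0, -0.0006, 0], [0, 0, -0.0006, 0]],
])

```text
clock: 6.35
tcp_pos: [551.3, -303.7, 63.1]
tool_rot: [[-0.9, 0.436, 0.0], [0.436, 0.9, -0.0], [-0.0, -0.0, -1.0]]
wrist_force: [-1.0, 0.5, 4.0]
opening: 0.32
```

```bash
python3 look.py 4
```

```text
tcp px 306.244465611412 224.55752652447333
6.45 [ 551.26 -303.72   63.1 ] [-0.72  1.59  4.65] [0.07 0.16 0.03] 0.31820898395712477 [ -39.5    40.27   77.16    0.     62.56 -103.68]
```

View pics/scene4.png

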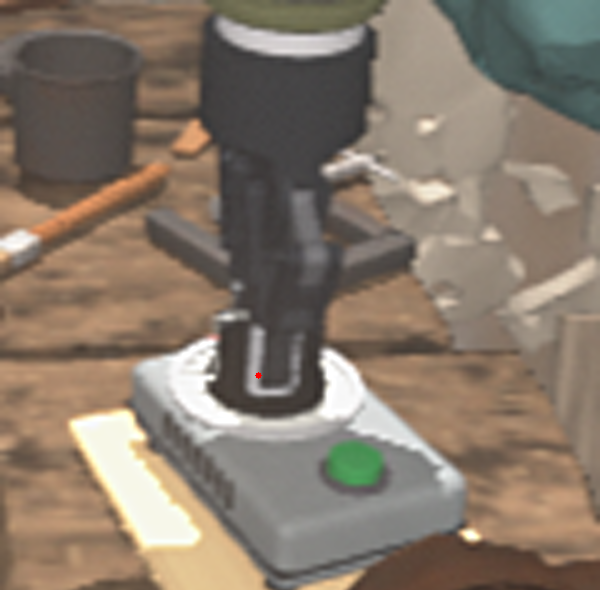

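Call:
step_arm([
  [[0, 0, 0, 0], [0, 0, 0, 0], [0, 0, 0, 0], [0, 0, 0, 0], [0, 0, 0, 0], [0, 0, 0, 0], [0, 0, 0, 0], [0, 0, 0, 0]],
], hand=25)

```text
clock: 7.12
tcp_pos: [551.3, -304.0, 63.2]
tool_rot: [[-0.9, 0.436, 0.0], [0.436, 0.9, -0.001], [-0.0, -0.0, -1.0]]
wrist_force: [-0.7, -2.6, 4.8]
opening: 0.25
```

```bash
cat > st.py <<'E'
from h import *
np.set_printoptions(precision=2,suppress=True)
s=ctrl.sense()
for k in ('clock','tcp_pos','wrist_force','moment','opening'): print(k,s[k])
E
python3 st.py
```

```text
clock 7.1167
tcp_pos [ 551.27 -303.97   63.2 ]
wrist_force [-0.71 -2.63  4.83]
moment [-0.5   0.15 -0.04]
opening 0.24998429022793348
```

Call:
step_arm([
  [[0, 0, 0.001, 0], [0, 0, 0.0025, 0], [0, 0, 0.004, 0], [-0.0003, -0.0006, 0.004, 0], [-0.0005, -0.001, 0.004, 0], [-0.0007, -0.0015, 0.004, 0], [-0.0007, -0.0015, 0.004, 0], [-0.0007, -0.0015, 0.004, 0]],
])

```text
clock: 7.78
tcp_pos: [550.5, -305.1, 67.0]
tool_rot: [[-0.9, 0.436, -0.0], [0.436, 0.9, 0.0], [0.0, 0.0, -1.0]]
wrist_force: [0.7, -0.2, 0.8]
opening: 0.252
```

```bash
python3 st.py
```

```text
clock 7.7833
tcp_pos [ 550.52 -305.14   67.01]
wrist_force [ 0.7  -0.18  0.76]
moment [ 0.    0.   -0.04]
opening 0.25177769720208865
```

Call:
step_arm([
  [[0, 0, -0.0007, 0], [0, 0, -0.0014, 0], [0, 0, -0.0021, 0], [0, 0, -0.0028, 0], [0, 0, -0.0034, 0], [0, 0, -0.0038, 0], [0, 0, -0.0038, 0], [0, 0, -0.0038, 0]],
])

```text
clock: 8.45
tcp_pos: [550.5, -305.2, 63.3]
tool_rot: [[-0.9, 0.436, 0.0], [0.436, 0.9, -0.0], [-0.0, 0.0, -1.0]]
wrist_force: [-0.0, 0.2, -0.1]
opening: 0.25
```

```bash
python3 st.py
```

```text
clock 8.45
tcp_pos [ 550.54 -305.22   63.31]
wrist_force [-0.02  0.19 -0.11]
moment [-0.03  0.03  0.03]
opening 0.2502289685819541
```

Call:
step_arm([
  [[0, 0, 0, 0], [0, 0, 0, 0], [0, 0, 0, 0], [0, 0, 0, 0], [0, 0, 0, 0], [0, 0, 0, 0], [0, 0, 0, 0], [0, 0, 0, 0]],
], hand=23)

```text
clock: 9.12
tcp_pos: [550.6, -305.2, 63.3]
tool_rot: [[-0.9, 0.435, 0.0], [0.435, 0.9, -0.0], [-0.0, -0.0, -1.0]]
wrist_force: [0.1, 0.2, -1.0]
opening: 0.229
```

```bash
python3 st.py
```

```text
clock 9.1167
tcp_pos [ 550.55 -305.2    63.32]
wrist_force [ 0.05  0.19 -1.02]
moment [ 0.02 -0.03 -0.05]
opening 0.22896063112277273
```

Call:
step_arm([
  [[0, 0, 0, 0], [0, 0, 0, 0], [0, 0, 0, 0], [0, 0, 0, 0], [0, 0, 0, 0], [0, 0, 0, 0], [0, 0, 0, 0], [0, 0, 0, 0]],
], hand=10, newtons=40)

```text
clock: 9.78
tcp_pos: [550.6, -305.2, 63.4]
tool_rot: [[-0.9, 0.435, 0.0], [0.435, 0.9, -0.0], [-0.0, 0.0, -1.0]]
wrist_force: [-1.1, 0.0, 3.3]
opening: 0.206
```

```bash
python3 st.py; python3 look.py 5
```

```text
clock 9.7833
tcp_pos [ 550.57 -305.2    63.36]
wrist_force [-1.14  0.04  3.28]
moment [0.12 0.08 0.02]
opening 0.20567642931510685
tcp px 306.43781456757904 224.82928542263753
9.8833 [ 550.6  -305.21   63.42] [-0.84  0.7   1.84] [ 0.13  0.09 -0.02] 0.2056062047332294 [ -39.65   40.26   77.13    0.     62.6  -103.83]
```

View pics/scene5.png

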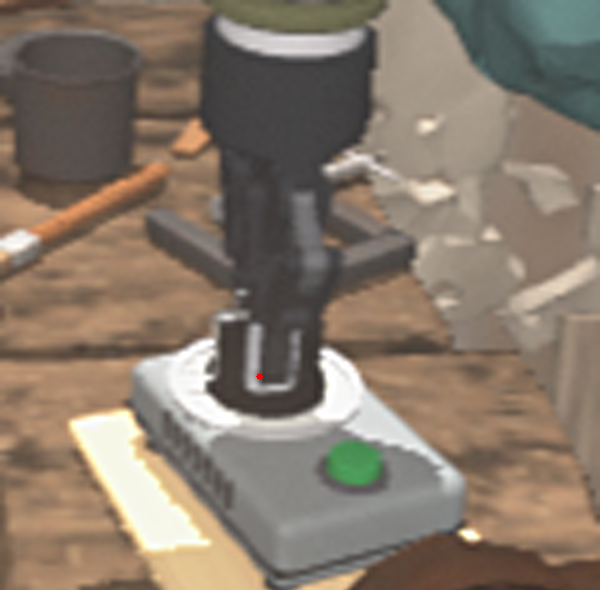

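Call:
step_arm([
  [[0, 0, -0.0002, 0], [0, 0, -0.0004, 0], [0, 0, -0.0006, 0], [0, 0, -0.0008, 0], [0, 0, -0.0008, 0], [0, 0, -0.0008, 0], [0, 0, -0.0008, 0], [0, 0, -0.0008, 0]],
])

```text
clock: 10.55
tcp_pos: [550.6, -305.2, 63.4]
tool_rot: [[-0.9, 0.435, 0.0], [0.435, 0.9, -0.0], [-0.0, -0.0, -1.0]]
wrist_force: [-3.0, 2.2, 7.8]
opening: 0.205
```

```bash
python3 st.py
```

```text
clock 10.55
tcp_pos [ 550.64 -305.24   63.36]
wrist_force [-3.05  2.18  7.79]
moment [ 0.43  0.42 -0.02]
opening 0.20486556741835063
```

Call:
step_arm([
  [[-0.0002, 0.0001, 0, 0], [-0.0004, 0.0002, -0.0002, 0], [-0.0004, 0.0002, -0.0004, 0], [-0.0004, 0.0002, -0.0006, 0], [-0.0004, 0.0002, -0.0006, 0], [-0.0004, 0.0002, -0.0006, 0], [-0.0004, 0.0002, -0.0006, 0], [-0.0004, 0.0002, -0.0006, 0]],
])

```text
clock: 11.22
tcp_pos: [550.6, -305.2, 63.3]
tool_rot: [[-0.9, 0.435, 0.001], [0.435, 0.9, -0.001], [-0.002, -0.0, -1.0]]
wrist_force: [-2.4, 2.3, 10.3]
opening: 0.206
```

```bash
python3 st.py
```

```text
clock 11.2167
tcp_pos [ 550.6  -305.25   63.29]
wrist_force [-2.38  2.29 10.3 ]
moment [0.43 0.37 0.04]
opening 0.20553180217289152
```

Call:
step_arm([
  [[-0.0003, 0.0002, 0, 0], [-0.0006, 0.0004, -0.0002, 0], [-0.0008, 0.0005, -0.0004, 0], [-0.0009, 0.0006, -0.0007, 0], [-0.0009, 0.0006, -0.001, 0], [-0.0009, 0.0006, -0.001, 0], [-0.0009, 0.0006, -0.001, 0], [-0.0009, 0.0006, -0.001, 0]],
])

```text
clock: 11.88
tcp_pos: [550.5, -305.2, 63.2]
tool_rot: [[-0.9, 0.435, 0.004], [0.435, 0.9, -0.003], [-0.005, -0.001, -1.0]]
wrist_force: [1.9, 1.7, 13.8]
opening: 0.209
```

```bash
python3 st.py
```

```text
clock 11.8833
tcp_pos [ 550.53 -305.19   63.2 ]
wrist_force [ 1.86  1.71 13.83]
moment [ 0.36 -0.04 -0.02]
opening 0.2088674674048594
```

Call:
step_arm([
  [[0, 0.0001, -0.0002, 0], [0, 0.0002, -0.0004, 0], [0, 0.0003, -0.0006, 0], [0, 0.0003, -0.0008, 0], [0, 0.0003, -0.0008, 0], [0, 0.0003, -0.0008, 0], [0, 0.0003, -0.0008, 0], [0, 0.0003, -0.0008, 0]],
])

```text
clock: 12.55
tcp_pos: [550.6, -305.2, 63.2]
tool_rot: [[-0.9, 0.435, 0.004], [0.435, 0.9, -0.004], [-0.005, -0.001, -1.0]]
wrist_force: [-1.3, 2.0, 19.6]
opening: 0.202
```

```bash
python3 st.py
```

```text
clock 12.55
tcp_pos [ 550.58 -305.22   63.19]
wrist_force [-1.3   1.99 19.6 ]
moment [ 0.38  0.3  -0.01]
opening 0.20245760325426648
```

Call:
step_arm([
  [[0, 0, 0, -1], [0, 0, 0, -2.5], [0, 0, 0, -4.5], [0, 0, 0, -6.5], [0, 0, 0, -8.5], [0, 0, 0, -10], [0, 0, 0, -11.5], [0, 0, 0, -12]],
])

```text
clock: 13.22
tcp_pos: [550.8, -304.9, 63.2]
tool_rot: [[-0.789, 0.614, 0.005], [0.614, 0.79, -0.003], [-0.006, 0.0, -1.0]]
wrist_force: [-0.6, 3.3, 19.4]
opening: 0.21
```

```bash
python3 st.py
```

```text
clock 13.2167
tcp_pos [ 550.75 -304.91   63.17]
wrist_force [-0.57  3.32 19.41]
moment [0.58 0.2  0.22]
opening 0.2098491426671205
```

Call:
step_arm([
  [[0, 0.0003, 0, -2], [0, 0.0003, 0, -4], [0, 0.0003, 0, -6.5], [0, 0.0003, 0, -9], [0, 0.0003, 0, -11.5], [0, 0.0003, 0, -13.5], [0, 0.0003, 0, -15], [0, 0.0003, 0, -15.5]],
])

```text
clock: 13.88
tcp_pos: [551.1, -304.6, 63.2]
tool_rot: [[-0.597, 0.802, 0.005], [0.802, 0.597, -0.003], [-0.006, 0.002, -1.0]]
wrist_force: [0.6, 3.2, 18.2]
opening: 0.206
```

```bash
python3 st.py
```

```text
clock 13.8833
tcp_pos [ 551.06 -304.56   63.18]
wrist_force [ 0.59  3.18 18.21]
moment [ 0.58 -0.15  0.22]
opening 0.20595502907701674
```

Call:
step_arm([
  [[0, 0.0003, 0, -2], [0, 0.0003, 0, -4], [0, 0.0003, 0, -6.5], [0, 0.0003, 0, -9], [0, 0.0003, 0, -11.5], [0, 0.0003, 0, -13.5], [0, 0.0003, 0, -15], [0, 0.0003, 0, -15.5]],
])

```text
clock: 14.55
tcp_pos: [551.4, -304.3, 63.2]
tool_rot: [[-0.361, 0.933, 0.006], [0.933, 0.361, -0.004], [-0.006, 0.004, -1.0]]
wrist_force: [3.2, 3.2, 16.7]
opening: 0.203
```

```bash
python3 st.py
```

```text
clock 14.55
tcp_pos [ 551.4  -304.3    63.18]
wrist_force [ 3.21  3.2  16.68]
moment [ 0.51 -0.44  0.2 ]
opening 0.20315818176127576
```

Call:
step_arm([
  [[0.0002, 0.0002, -0.0001, 0], [0.0004, 0.0004, -0.0002, 0], [0.0004, 0.0004, -0.0003, -2], [0.0004, 0.0004, -0.0003, -4.5], [0.0004, 0.0004, -0.0003, -7], [0.0004, 0.0004, -0.0003, -9.5], [0.0004, 0.0004, -0.0003, -11.5], [0.0004, 0.0004, -0.0003, -12]],
])

```text
clock: 15.22
tcp_pos: [551.8, -304.2, 63.2]
tool_rot: [[-0.158, 0.987, 0.006], [0.987, 0.158, -0.004], [-0.005, 0.006, -1.0]]
wrist_force: [2.6, 2.4, 19.2]
opening: 0.202
```

```bash
python3 st.py
```

```text
clock 15.2167
tcp_pos [ 551.79 -304.17   63.16]
wrist_force [ 2.58  2.38 19.15]
moment [ 0.4  -0.27  0.16]
opening 0.20163804793570936
```

Call:
step_arm([
  [[0.0002, 0.0001, 0, -2.5], [0.0002, 0.0001, 0, -5], [0.0002, 0.0001, 0, -8], [0.0002, 0.0001, 0, -11], [0.0002, 0.0001, 0, -14], [0.0002, 0.0001, 0, -16.5], [0.0002, 0.0001, 0, -18.5], [0.0002, 0.0001, 0, -19]],
])

```text
clock: 15.88
tcp_pos: [552.3, -304.1, 63.2]
tool_rot: [[0.172, 0.985, 0.007], [0.985, -0.172, -0.005], [-0.003, 0.008, -1.0]]
wrist_force: [5.1, 2.2, 17.0]
opening: 0.205
```

```bash
python3 st.py; python3 look.py 6
```

```text
clock 15.8833
tcp_pos [ 552.34 -304.15   63.17]
wrist_force [ 5.09  2.23 16.98]
moment [ 0.38 -0.66  0.25]
opening 0.2051342737822122
tcp px 306.7247716001128 224.47829788392755
15.9833 [ 552.35 -304.17   63.18] [ 3.33  1.44 17.84] [ 0.33 -0.62  0.24] 0.2041488182458348 [-39.49  40.15  77.37   0.07  61.98 -29.71]
```

View pics/scene6.png

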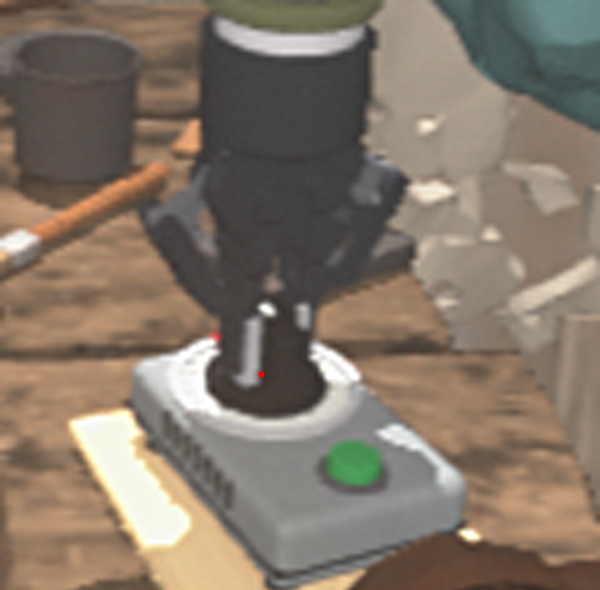

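Call:
step_arm([
  [[0.0002, 0.0001, 0, 0], [0.0004, 0.0001, 0, 0], [0.0004, 0.0001, 0, 0], [0.0004, 0.0001, 0, 0], [0.0004, 0.0001, 0, 0], [0.0004, 0.0001, 0, 0], [0.0004, 0.0001, 0, 0], [0.0004, 0.0001, 0, 0]],
], hand=30)

```text
clock: 16.65
tcp_pos: [552.4, -304.2, 62.7]
tool_rot: [[0.171, 0.985, 0.006], [0.985, -0.171, -0.004], [-0.003, 0.007, -1.0]]
wrist_force: [3.8, 0.3, 14.5]
opening: 0.304
```

```bash
python3 st.py
```

```text
clock 16.65
tcp_pos [ 552.36 -304.21   62.68]
wrist_force [ 3.8   0.25 14.47]
moment [ 0.06 -0.59 -0.03]
opening 0.304029219078757
```

Call:
step_arm([
  [[0.0005, 0, 0.001, 0], [0.0008, 0, 0.003, 0], [0.0005, 0, 0.01, 0], [0, 0, 0.022, 0], [0, 0, 0.036, 0], [0, 0, 0.052, 0], [0, 0, 0.068, 0], [0, 0, 0.08, 0]],
])

```text
clock: 17.32
tcp_pos: [550.3, -303.1, 141.9]
tool_rot: [[0.171, 0.985, 0.001], [0.985, -0.171, -0.001], [-0.001, 0.001, -1.0]]
wrist_force: [0.4, -0.2, 0.2]
opening: 0.3
```

Call:
step_arm([
  [[-0.01, 0.025, 0.01, 0], [-0.025, 0.055, 0.02, 0], [-0.04, 0.09, 0.02, 0], [-0.06, 0.125, 0.02, 0], [-0.075, 0.155, 0.02, 0], [-0.085, 0.175, 0.02, 0], [-0.09, 0.185, 0.02, 0], [-0.09, 0.185, 0.02, 0]],
], hand=0)

```text
clock: 17.98
tcp_pos: [459.8, -116.6, 160.4]
tool_rot: [[0.169, 0.986, 0.0], [0.986, -0.169, -0.0], [-0.0, 0.0, -1.0]]
wrist_force: [0.9, 0.4, -0.2]
opening: 0.005
```

```bash
python3 look.py 7; python3 meas.py top7.npz; cat > fit.py <<'E'
from h import *
import sys
np.set_printoptions(precision=2,suppress=True)
f=np.load(sys.argv[1]); c=imaging.calibration("top"); d=f['d']
vv,uu=np.mgrid[140:235,275:385]; 
pts=np.array([(lambda o,r:o+r*d[v,u])(*ray(c,u,v)) for u,v in zip(uu.ravel(),vv.ravel())])
for lo,hi in((45,85),(92,104)):
    s=pts[(pts[:,2]>lo)&(pts[:,2]<hi)]; r=cv2.minAreaRect(s[:,:2].astype(np.float32)); print(lo,hi,len(s),s.mean(0),r)
    if lo==92:
        q=s[:,:2]-np.median(s[:,:2],0); w,V=np.linalg.eigh(q.T@q); print('pca',np.degrees(np.arctan2(V[1,1],V[0,1])))
E
python3 fit.py top7.npz; python3 fit.py top0.npz
```

```text
tcp px 232.55057301578532 168.43387437639385
18.0833 [ 460.87 -118.73  160.21] [ 0.76 -0.45  0.1 ] [ 0.01 -0.    0.01] 0.0015141460300870464 [-28.58  15.89  99.87  -0.01  64.17 -18.76]
button [ 537.1 -380.2   67. ]
red [array([ 561.6, -256.7,   59. ]), array([ 557.4, -266.9,   59. ]), array([ 559.4, -261.6,   59. ])]
blackc_px (295.5, 233.59210205078125)
skirt [ 419.3 -244.    64. ]
skirt_r 25.294931411743164
line [(np.float32(274.18784), np.float32(232.98904)), (np.float32(282.70975), np.float32(219.39456)), (np.float32(308.3504), np.float32(235.4678)), (np.float32(299.8285), np.float32(249.06229))]
lineends [((np.float32(278.4488), np.float32(226.1918)), array([ 437. , -198.9,   98. ])), ((np.float32(304.08945), np.float32(242.26505)), array([ 399.5, -262.2,   98. ]))]
45 85 2069 [ 545.65 -329.05   57.99] ((547.003173828125, -329.212890625), (150.4414825439453, 98.42769622802734), 79.32279205322266)
92 104 142 [ 551.9  -303.85   96.23] ((551.9678344726562, -303.75616455078125), (50.099830627441406, 17.859323501586914), 80.69976806640625)
pca 80.72941360593066
45 85 2067 [ 545.9  -329.68   58.29] ((547.360107421875, -329.7908935546875), (150.64620971679688, 98.4419937133789), 79.63510131835938)
92 104 143 [ 552.37 -303.88   98.03] ((552.210205078125, -303.6893615722656), (17.305124282836914, 48.85410690307617), 64.47576904296875)
pca 154.86056848128845
```

View pics/top7.png

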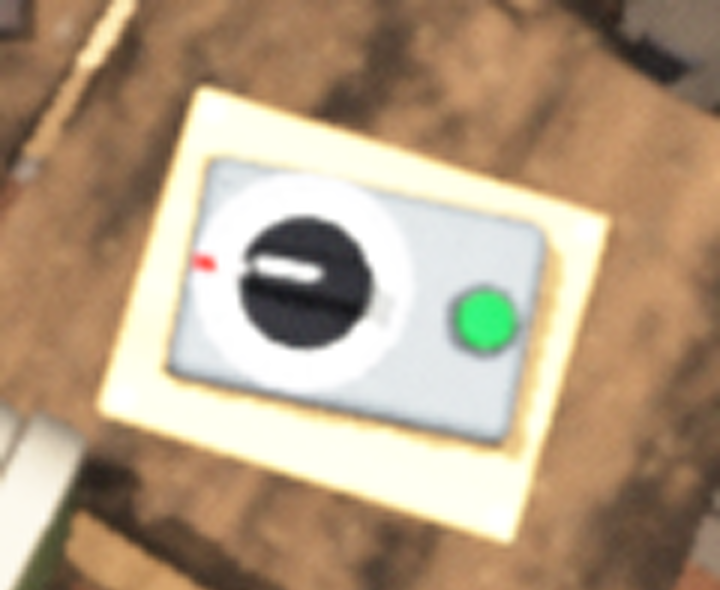

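View pics/scene7.png

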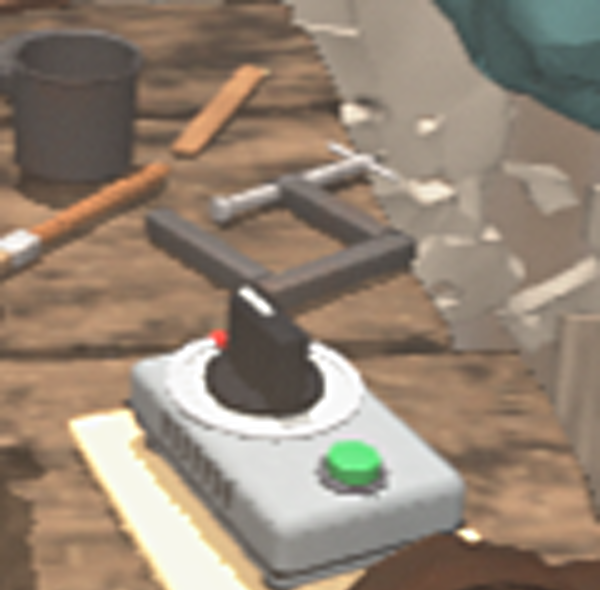

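```bash
cat > ang.py <<'E'
from h import *
import sys
np.set_printoptions(precision=2,suppress=True)
c=imaging.calibration("top")
def run(fn,axis,z0=12):
    im=np.load(fn)['im'].astype(float); 
    u0,v0=proj(c,[*axis,z0+47]); vv,uu=np.mgrid[0:384,0:512]
    g=np.stack([onz(c,u,v,z0+47)[:2]-axis for u,v in zip(uu[150:215,285:360].ravel(),vv[150:215,285:360].ravel())])
    sub=im[150:215,285:360].reshape(-1,3); r=np.hypot(*g.T)
    red=np.clip(sub[:,0]-np.maximum(sub[:,1],sub[:,2])-20,0,None)*(r>30)*(r<60)
    m=(red[:,None]*g).sum(0)/red.sum(); a1=np.degrees(np.arctan2(m[1],m[0]))
    # white line on bar top
    g2=np.stack([onz(c,u,v,z0+84)[:2]-axis for u,v in zip(uu[150:215,285:360].ravel(),vv[150:215,285:360].ravel())])
    r2=np.hypot(*g2.T); w=np.clip(sub.min(1)-90,0,None)*(r2<24)
    n=(w[:,None]*g2).sum(0)/w.sum(); q=g2-n; C=(w[:,None]*q).T@q; e,V=np.linalg.eigh(C)
    print(fn,'red',m,np.hypot(*m),'ang',a1,' line cen',n,np.degrees(np.arctan2(n[1],n[0])),'dir',np.degrees(np.arctan2(V[1,1],V[0,1])))
for fn,a in zip(sys.argv[1::3],zip(map(float,sys.argv[2::3]),map(float,sys.argv[3::3]))): run(fn,np.array(a))
E
python3 ang.py top0.npz 552.2 -303.9 top7.npz 551.9 -303.75
python3 - <<'E'
from h import *
for n in '07':
    im=np.load(f"top{n}.npz")['im']; cv2.imwrite(f"pics/z{n}.png",cv2.resize(im[160:205,298:345,::-1],None,fx=12,fy=12,interpolation=cv2.INTER_NEAREST))
E
```

```text
top0.npz red [-2.93 34.87] 34.99139356999791 ang 94.80466351731712  line cen [-6.97  1.12] 170.84576513578227 dir 147.88566402489135
top7.npz red [-5.68 34.16] 34.632623059272284 ang 99.44299660456322  line cen [5.71 3.85] 34.00933554072944 dir 107.83485410781192
```

View pics/z7.png

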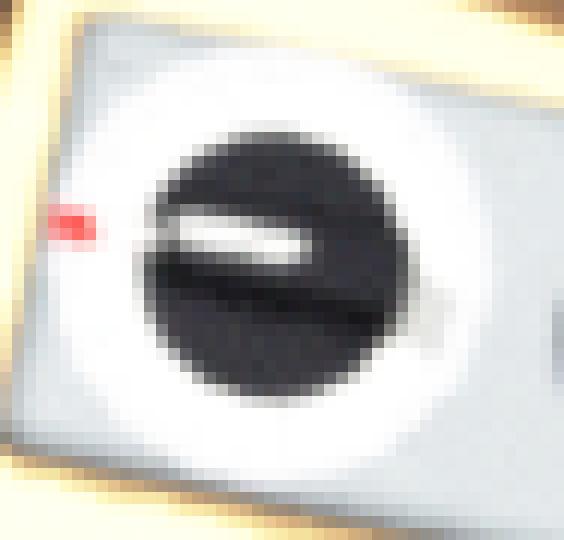

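```bash
sed -i 's/red=np.clip.*/red=np.clip(sub[:,0]-sub[:,1]-25,0,None)*((sub[:,0]-sub[:,1])>0.8*0+25)*(abs(sub[:,1]-sub[:,2])<40)*(r>32)*(r<56)*(g[:,1]>20)/; s/\*(r2<24)/*(r2<24)*(abs(g2@np.array([-np.sin(B),np.cos(B)]))<6)/; s/z0=12):/B,z0=12):/; s/run(fn,np.array(a))/run(fn,np.array(a[:2]),np.radians(a[2]))/; s/\[1::3\]/[1::4]/; s/\[2::3\]/[2::4]/; s/sys.argv\[3::3\])/sys.argv[3::4]),map(float,sys.argv[4::4])/' ang.py
python3 ang.py top0.npz 552.2 -303.9 154.3 top7.npz 551.9 -303.75 80.4
```

```text
top0.npz red [ 7.13 40.65] 41.27078113654499 ang 80.05783544540864  line cen [-9.07  3.13] 160.94252178549306 dir 155.34800511747056
top7.npz red [ 7.46 41.7 ] 42.36505033345175 ang 79.86371411321288  line cen [ 2.12 10.79] 78.87606562686932 dir 79.93851486268494
```

```bash
python3 - <<'E'
from h import *
c=imaging.calibration("top")
im=np.load("top7.npz")['im'].astype(float).max(2)
m=(im[160:205,298:345]<130).astype(np.uint8)
n,l,st,ce=cv2.connectedComponentsWithStats(m); i=1+st[1:,4].argmax(); k=(l==i).astype(np.uint8)
cs,_=cv2.findContours(k,cv2.RETR_EXTERNAL,cv2.CHAIN_APPROX_NONE); e=cv2.fitEllipse(max(cs,key=cv2.contourArea)); print(e)
for z in (63,65): print(onz(c,e[0][0]+298,e[0][1]+160,z))
a=onz(c,e[0][0]+298,e[0][1]+160,63.5)[:2]; r=np.array([551.9+7.46,-303.75+41.7])-a; print(np.degrees(np.arctan2(r[1],r[0])))
E
```

```text
((22.6394100189209, 22.07103729248047), (20.107635498046875, 20.606101989746094), 20.00910186767578)
[ 550.53897126 -305.22492646   63.        ]
[ 550.3594372  -304.93801139   65.        ]
78.37691946367656
```

```bash
cat > circ.py <<'E'
from h import *
import sys
from scipy.ndimage import map_coordinates
from scipy.optimize import least_squares
np.set_printoptions(precision=2,suppress=True)
c=imaging.calibration("top")
def fit(fn,pdeg,z=63.5,thr=150,rg=(7,14),exc=35):
    im=np.load(fn)['im'].astype(float).mean(2); cen=np.array([320.4,181.6]); P=[]
    for it in range(3):
        P=[]
        for a in np.arange(0,360,4):
            if abs((a-pdeg+180)%360-180)<exc: continue
            rs=np.arange(rg[0],rg[1],.1); u=cen[0]-np.sin(np.radians(a))*rs; v=cen[1]-np.cos(np.radians(a))*rs
            # world-angle a measured from +x (image up) toward +y (image left)
            val=map_coordinates(im,[v,u],order=1); k=np.where((val[:-1]<thr)&(val[1:]>=thr))[0]
            if len(k): P.append((u[k[-1]],v[k[-1]]))
        Q=np.array([onz(c,u,v,z)[:2] for u,v in P])
        r=least_squares(lambda x:np.hypot(*(Q-x[:2]).T)-x[2],[551,-304,30],loss='soft_l1',f_scale=.5)
        cen=np.array(proj(c,[*r.x[:2],z]))
    print(fn,len(Q),'centre',r.x,'rms',np.sqrt((r.fun**2).mean()),'px',cen); return r.x[:2]
if __name__=="__main__":
  for fn,p,red,zz in(("top0.npz",155,(552.2+7.13,-303.9+40.65),(64,66)),("top7.npz",80,(551.9+7.46,-303.75+41.7),(63,65))):
    for z in zz:
      a=fit(fn,p,z); d=np.array(red)-a; print(z,'marker dir',np.degrees(np.arctan2(d[1],d[0])),np.hypot(*d))
E
python3 circ.py
```

```text
top0.npz 73 centre [ 552.04 -305.25   27.44] rms 0.34107383119197426 px [320.72 181.45]
64 marker dir 80.15082557251499 42.63183001907661
top0.npz 73 centre [ 551.86 -304.97   27.4 ] rms 0.34049732905296487 px [320.72 181.45]
66 marker dir 79.84165950884929 42.38062928306318
top7.npz 73 centre [ 551.47 -304.56   27.61] rms 0.37795930835293473 px [320.38 181.7 ]
63 marker dir 79.48322422637803 43.23816114815389
top7.npz 73 centre [ 551.29 -304.28   27.56] rms 0.3773089806042423 px [320.38 181.7 ]
65 marker dir 79.17638932572756 42.991261621571205
```

Call:
step_arm([
  [[0.008, -0.028, 0, 0], [0.02, -0.068, 0, 0], [0.032, -0.108, 0, 0], [0.044, -0.148, 0, 0], [0.055, -0.188, 0, 0], [0.066, -0.226, 0, 0], [0.074, -0.255, 0, 0], [0.0765, -0.263, 0, 0]],
], hand=0)

```text
clock: 18.75
tcp_pos: [536.3, -386.9, 158.3]
tool_rot: [[0.175, 0.985, -0.0], [0.985, -0.175, -0.001], [-0.001, 0.0, -1.0]]
wrist_force: [-0.1, 1.0, -0.6]
opening: -0.004
```

Call:
step_arm([
  [[0, 0, -0.008, 0], [0, 0, -0.02, 0], [0, 0, -0.036, 0], [0, 0, -0.052, 0], [0, 0, -0.064, 0], [0, 0, -0.073, 0], [0, 0, -0.078, 0], [0, 0, -0.08, 0]],
])

```text
clock: 19.42
tcp_pos: [536.6, -380.5, 79.0]
tool_rot: [[0.17, 0.985, -0.001], [0.985, -0.17, 0.001], [0.001, -0.001, -1.0]]
wrist_force: [0.2, -0.4, 0.8]
opening: 0.001
```

```bash
python3 look.py 8;python3 st.py
```

```text
tcp px 324.648313913469 236.0631076431069
19.5167 [ 536.85 -380.88   79.98] [-0.27  0.19  0.11] [-0.04  0.02  0.01] 0.003745031274513529 [-45.53  42.47  70.29   0.    67.22 -35.72]
clock 19.5167
tcp_pos [ 536.85 -380.88   79.98]
wrist_force [-0.27  0.19  0.11]
moment [-0.04  0.02  0.01]
opening 0.003745031274513529
```

View pics/scene8.png

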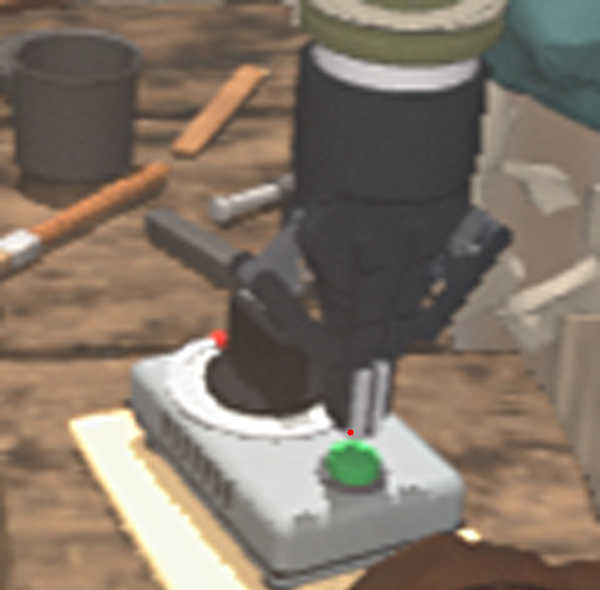

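Call:
step_arm([
  [[0, -0.0005, -0.003, 0], [0, -0.0005, -0.006, 0], [0, -0.0005, -0.009, 0], [0, -0.0005, -0.011, 0], [0, -0.0005, -0.0125, 0], [0, -0.0005, -0.0135, 0], [0, -0.0005, -0.0145, 0], [0, -0.0005, -0.015, 0]],
])

```text
clock: 20.18
tcp_pos: [536.7, -381.4, 64.9]
tool_rot: [[0.17, 0.985, -0.0], [0.985, -0.17, 0.0], [0.0, -0.0, -1.0]]
wrist_force: [-0.9, 1.5, 3.5]
opening: 0.0
```

```bash
python3 st.py
```

```text
clock 20.1833
tcp_pos [ 536.7  -381.38   64.92]
wrist_force [-0.89  1.48  3.47]
moment [0.18 0.26 0.01]
opening 5.133418011492838e-06
```

Call:
step_arm([
  [[0, 0, -0.0008, 0], [0, 0, -0.0016, 0], [0, 0, -0.0024, 0], [0, 0, -0.003, 0], [0, 0, -0.0034, 0], [0, 0, -0.0038, 0], [0, 0, -0.0038, 0], [0, 0, -0.0038, 0]],
])

```text
clock: 20.85
tcp_pos: [536.9, -381.5, 62.0]
tool_rot: [[0.17, 0.985, 0.0], [0.985, -0.17, -0.001], [-0.0, 0.001, -1.0]]
wrist_force: [-4.9, 3.5, 9.0]
opening: -0.001
```

```bash
python3 st.py
```

```text
clock 20.85
tcp_pos [ 536.86 -381.51   61.97]
wrist_force [-4.9   3.46  9.02]
moment [ 0.58  0.61 -0.04]
opening -0.0005881026309064892
```

Call:
step_arm([
  [[-0.0005, 0.0003, -0.0002, 0], [-0.0008, 0.0005, -0.0002, 0], [-0.0008, 0.0005, -0.0002, 0], [-0.0006, 0.0004, 0.001, 0], [0, 0, 0.004, 0], [0, 0, 0.008, 0], [0, 0, 0.014, 0], [0, 0, 0.022, 0]],
])

```text
clock: 21.52
tcp_pos: [536.5, -381.2, 82.8]
tool_rot: [[0.171, 0.985, -0.001], [0.985, -0.171, 0.001], [0.001, -0.001, -1.0]]
wrist_force: [-0.4, -1.3, -0.1]
opening: 0.003
```

Call:
step_arm([
  [[0, 0, 0.02, 0], [0, 0, 0.045, 0], [0, 0, 0.07, 0], [-0.01, 0.03, 0.08, 0], [-0.02, 0.065, 0.08, 0], [-0.03, 0.1, 0.08, 0], [-0.04, 0.14, 0.08, 0], [-0.05, 0.17, 0.08, 0]],
])

```text
clock: 22.18
tcp_pos: [485.9, -208.9, 163.5]
tool_rot: [[0.17, 0.985, 0.0], [0.985, -0.17, 0.0], [0.0, 0.0, -1.0]]
wrist_force: [0.6, 0.0, 1.4]
opening: 0.002
```

Call:
step_arm([
  [[-0.01, 0.03, 0, 0], [-0.025, 0.06, 0, 0], [-0.035, 0.09, 0, 0], [-0.045, 0.11, 0, 0], [-0.05, 0.12, 0, 0], [-0.05, 0.12, 0, 0], [-0.05, 0.12, 0, 0], [-0.05, 0.12, 0, 0]],
])

```text
clock: 22.85
tcp_pos: [437.4, -92.5, 163.2]
tool_rot: [[0.171, 0.985, 0.001], [0.985, -0.171, -0.001], [-0.0, 0.001, -1.0]]
wrist_force: [1.1, 0.7, 0.3]
opening: 0.003
```

```bash
python3 look.py 9; python3 fit.py top9.npz; python3 ang.py top9.npz 551.9 -303.75 80.4; python3 meas.py top9.npz | head -1
python3 - <<'E'
from circ import *
for z in (63,65): fit("top9.npz",80,z)
E
```

```text
tcp px 219.3650131860901 166.0074561482143
22.95 [437.16 -92.38 162.93] [-0.04 -0.3   0.08] [ 0.03 -0.02 -0.01] -0.003790869458114742 [-27.02  12.22 104.24  -0.01  63.53 -17.13]
45 85 2064 [ 545.68 -329.01   57.96] ((546.91650390625, -329.35595703125), (150.57205200195312, 98.47908020019531), 79.37335968017578)
92 104 146 [ 551.84 -303.49   96.44] ((552.3815307617188, -303.5579528808594), (49.51644515991211, 18.037771224975586), 80.0362319946289)
pca 81.68695380719836
top9.npz red [ 7.4  41.74] 42.390977023189954 ang 79.94883379441879  line cen [ 2.14 10.73] 78.74403750685607 dir 79.78100291277306
button [ 537.3 -380.3   67. ]
top9.npz 73 centre [ 551.49 -304.57   27.54] rms 0.3783702730878175 px [320.39 181.69]
top9.npz 73 centre [ 551.3  -304.28   27.49] rms 0.3777188196046203 px [320.39 181.69]
```

View pics/top9.png

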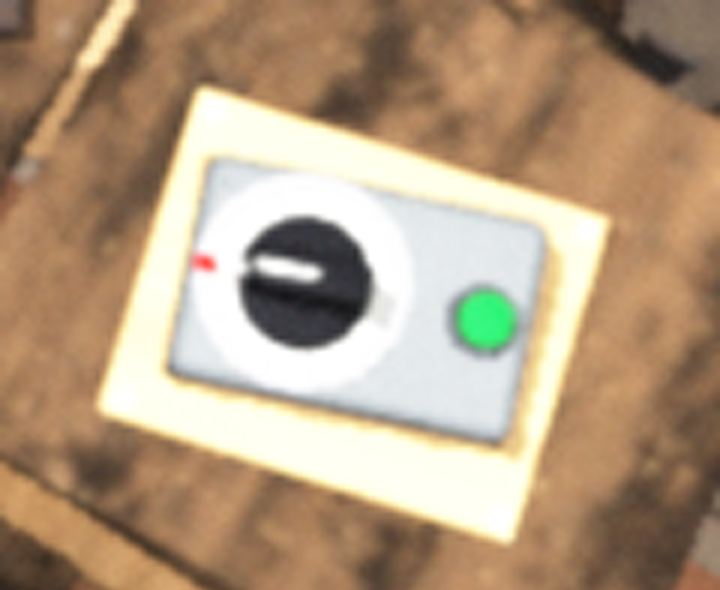

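View pics/scene9.png

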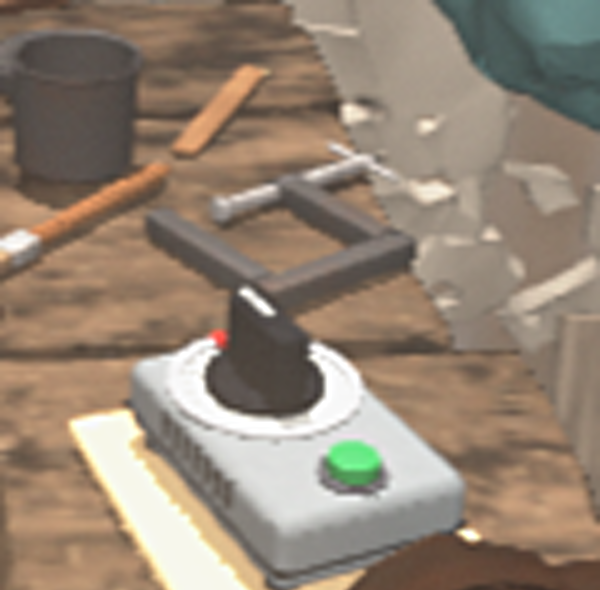

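Both views show the timer where it stood. In the top crop, the pointer line (255,265)–(322,270) runs towards the red marker at (204,262). The button (485,320) is out again and the arm is clear of everything. Handing in.

```bash
python3 -c "
from plant import ctrl
print(ctrl.job_done())"
```

```text
the job is handed in; nothing more can be done
None
```

I set the dial and then pushed the start button, in that order, and handed the job in at about 23 s. No verdict was reported.

- **Dial:** I gripped the bar and turned the dial 74° clockwise, mostly with 17 to 20 N pressed down (13.8 N was the last reading before the final press-in).
- **Pointer and marker:** After the turn, the pointer line lay at 79.8–80.1° and the marker at 79.2–79.9°, so they agree to about 0.5°. The depth fits of the bar disagreed more, giving 80.0–81.7°. The pointer's tip could not be seen against the white ring, so I judged by the line and the bar.
- **Button:** I pushed with about 9 N until it stopped at 62 mm height. That is its full 5 mm of travel, and in the last pictures it is out again.
- **Timer position:** It shifted by less than 1 mm and about 0.3°, which is within the camera noise. The highest downward force in my readings was 19.6 N, but I only read the force at the end of each move.
- **Side forces:** At first the gripper was off-centre and one finger touched the bar with about 3 N sideways, so I lifted and recentred. Sideways force also reached about 5.6 N near the end of the turn and 6 N at the button, with no visible sliding.

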